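Gauge a chromatography column's tube in its V-rests

ROBOT

A 6-joint arm with a two-finger parallel gripper is mounted at the origin on a cart in front of the work surface, level with it; the furniture and walls round the work are solid. World frame = base frame: x ahead of the robot, y to its left, z up, the work surface at z = 0. Lengths are in mm, angles in rad, forces in N, time in s.
With the tool pointing down it reaches from about 300 to 775 mm from the base axis. Payload 14.6 kg.
Tool frame: the origin (TCP) lies on the centre line of the jaws, within the pads' length; the fingertips stand 19 mm ahead of it and the grasp point (between the pads) is the TCP (bot.tip_reach is the distance from the TCP to the fingertips, in mm); z points along the fingers, y is the line along which they close (so a half turn about z gives the same grasp; the last joint's range is limited). The gripper opens to 85 mm and grips with 20 to 120 N. Pads are 22 mm wide; open, the fingers measure 114 mm over their backs; the gripper's body (76 mm by 85 mm) begins 54 mm behind the grasp point. The pads swing forward as they close: fully open they stand 13 mm farther back than shut.
Start: joints at [-1.2, 0.3, 1.521, -0, 1.321, -0.067], TCP at [233.163, -498.121, 250.281] pointing down, gripper open.
Joint ranges: [-3.03, 3.03], [-0.79, 2.21], [0.23, 2.52], [-1.04, 4.18], [0, 3.07], [-2.55, 2.55]. Speed limits (rad/s): [2.22, 2.22, 2.57, 3.14, 3.14, 3.14].

INTERFACE

Orientations are given as a unit quaternion [w, x, y, z].
In Python, from rig import bot gives the robot as it stands. Calls block until the motion is done:
- bot.move_to(position, orientation): joint-space move of the TCP to a pose.
- bot.servo_line(position, attitude=None, speed=150, until_force=None): straight line of the TCP; attitude=None keeps the orientation; speed is the mean speed in mm/s. With until_force (N) it stops when the force on the tool has changed by that much, and returns True; else False.
- bot.move_joints(angles): joint-space move.
- bot.move_gripper(opening, grip_force=None): finger opening in mm; grip_force is the grip in N (None keeps the last); returns when the fingers have stopped.
- bot.dwell(seconds).
- bot.ik(position, orientation): joint angles nearest the present ones, or None.
- bot.read_state(): the state.
- bot.read_camera(name): name is "scene" or "top"; returns a dict with "image" (480x640x3 uint8, blue, green, red), "depth" (480x640 float32, mm along the optical axis (not along the pixel's ray), 0 where there is no reading), "fovy" (degrees; the focal length in pixels is half the picture's height over the tangent of half this angle, whatever the lens; pixels are square), "cx", "cy" (the principal point, pixels), "k1" (the pictures are not rectified: a ray, as slopes to the right and down, at radius r is drawn at 1 + k1 r^2 times it, then the intrinsics apply), "eye" and "attitude" of the camera in the world. Camera axes: x right, y down, z forward; pixel columns grow to the right and rows downward; lengths in mm; the calibration is good to about 2 mm. A picture is of the moment at which its call begins.
A pose or a line that the arm cannot do raises bot.MotionError and nothing moves.
- bot.finish_job(): hands the job in; it is judged then, once.
The state is a dict: "clock": time; "joint_positions": joint angles; "qvel": joint speeds; "effort": joint torques, N m; "ee_pos": TCP position; "tool_rot": TCP orientation; "ft_force": force on the tool from outside, world axes, zero at the start; "moment": the same for the moment, N m; "grip_width": finger opening in mm; "grip_force": force on a finger pad.
Only numpy, scipy, OpenCV 4.12 (cv2) and the standard library are available. Lean on these libraries where they do the work, as an engineer would, in place of code of your own. Each camera call takes 0.05 s, during which the arm holds its last target. There are 200 camera calls.

TASK

Lay the steel chromatography column in the two V-rests of the aluminium measuring plate, with its tube in both Vs and its end fittings outside them. Then stand the bridge gauge upright astride the tube between the two rests, lowering it gently until both its legs stand on the plate and its sprung foot rides on the tube to read the height, and leave it standing there. Leave the other things on the worktop as they are.

Things in the scene. Friction and masses are not known exactly. Their poses are not given: they have to be found in the camera images.
- column_mid (a point): Centre of the loose steel chromatography column, on its axis. Straight tube 9.4 mm in diameter with a 14 mm hexagonal fitting at each end (65 to 79 mm from the centre) and a thin plug beyond; 174 mm long, 0.14 kg, alike either way round. Its length is the point's y axis. It starts lying on the worktop, axis 6.5 mm above it.
- fixture: Measuring plate, fixed: aluminium, 110 x 110 x 10 mm, origin at the centre of its underside, z up. Two steel V-rests stand on it, 42 mm either side of the centre along its y axis, each 40 mm wide (x), 10 mm thick (y), top 32 mm above the worktop. Their 90 degree Vs, 28 mm wide at the mouth, form a trough along y over the plate's middle. 74 mm of bare plate lie between the rests.
- cradle (a point): Point in the middle between the two V-rests, on the line along which the column's axis lies when it rests in both Vs: 24.6 mm above the worktop, 14.6 mm above the plate's upper face. Its y axis is the direction of the trough.
- gauge_grip (a point): Centre of the grip of the loose bridge gauge: a ribbed grey block 28 x 28 mm, 40 mm tall, axes parallel to its faces, z up; 72 mm above the undersides of the gauge's two legs. The gauge weighs 0.45 kg, is alike either way round and starts upright on the worktop. A thin pin in the top of the grip rises out of it by as much as the foot is pushed up.
- foot_tip (a point): Centre of the lower face of the gauge's sprung foot, a flat steel disc 16 mm across, half-way between the legs under the grip's centre. The legs, 12 mm thick (x), 32 mm wide (y), 40 mm tall, leave 44 mm clear between them along the gauge's x axis; a cross-beam 68 x 32 mm, 40 to 52 mm above their undersides, joins them.
- gauge_foot (a joint): Gauge reading in m: how far the sprung foot is pushed up. 0 = fully down, its lower face 5 mm above the plane of the leg undersides; stop at 0.022. The spring presses it down with about 0.6 N plus 0.05 N per mm, less than the gauge's weight. Legs on the plate and foot on a column in its rests: it reads about 0.0143.
- timer: Bystander: flat lab timer, 62 x 66 x 18 mm; origin at the centre of its underside.
- beaker: Bystander: glass beaker, 44 mm across, 55 mm tall; origin at the centre of its underside.
- spanner: Bystander: open-ended spanner lying flat, 124 mm long along y; origin at the centre of its underside.
- pen: Bystander: black pen lying flat, 145 mm long along y; origin at the centre of its underside.
Mind the look-alikes: they are no part of the job. Leave any purple look-alike of the part that bears gauge_grip alone.

How it is judged:
By the outcome, as a careful person would: the job done as asked, in the order asked, and still so for the second after the job is handed in, with the robot touching nothing.
It also fails if it takes over 67 s, if anything falls off the work surface, if the arm or the gripper's body presses on something with over 40 N, if the wrist force passes 120 N, or if a joint passes its speed limit or range.

## Working session

There is one attempt and no reset: what is moved stays moved. The work goes in short steps, each a Python script; the robot and the scene stay as the last script left them, time stands still between calls to the robot, and variables do not carry over. Pictures are saved under pics/ and viewed, at most 10 in all, crops included, and the job is handed in when it is done.

```bash
mkdir -p pics; cat > h.py <<'E'
import numpy as np, cv2, pickle
from scipy.spatial.transform import Rotation as R
def rot(q): return R.from_quat([q[1],q[2],q[3],q[0]]).as_matrix()
def cam(bot,name):
    c=bot.read_camera(name); pickle.dump(c,open(f'{name}.pkl','wb')); return c
def load(name): return pickle.load(open(f'{name}.pkl','rb'))
def K(c):
    f=240/np.tan(np.radians(c['fovy'])/2); return np.array([[f,0,c['cx']],[0,f,c['cy']],[0,0,1.]])
def rays(c,uv):
    d=cv2.undistortPoints  # model: drawn = (1+k1 r^2)*ray
    p=cv2.undistortPointsIter(np.array(uv,float).reshape(-1,1,2),K(c),np.array([c['k1'],0,0,0.]),None,None,(3,50,1e-9)).reshape(-1,2)
    return np.c_[p,np.ones(len(p))]
def atz(c,uv,z):  # intersect with plane z
    r=rays(c,uv)@rot(c['attitude']).T; e=np.array(c['eye']); return e+r*((z-e[2])/r[:,2])[:,None]
def atdepth(c,uv):
    uv=np.array(uv); d=c['depth'][uv[:,1].astype(int),uv[:,0].astype(int)]
    return np.array(c['eye'])+(rays(c,uv)*d[:,None])@rot(c['attitude']).T
def down(yaw): # tool z down, tool y (closing line) at angle yaw in world
    y=np.array([np.cos(yaw),np.sin(yaw),0]); z=np.array([0,0,-1.]); x=np.cross(y,z)
    q=R.from_matrix(np.c_[x,y,z]).as_quat(); return [q[3],q[0],q[1],q[2]]
E
python3 - <<'E'
from rig import bot
from h import *
for n in('scene','top'):
    c=cam(bot,n); cv2.imwrite(f'pics/{n}0.png',c['image']); print(n,c['eye'],rot(c['attitude']).round(3).tolist(),c['fovy'],c['k1'])
print(bot.read_state()['tool_rot'],bot.read_state()['clock'])
E
```

```text
scene [-64.31991717 773.32525686 504.5248947 ] [[-0.833, -0.203, 0.514], [-0.553, 0.332, -0.764], [-0.015, -0.921, -0.389]] 56.10273041349659 -0.026303415852754274
top [ 374.97578597  -68.06897932 1287.31880186] [[-0.009, -0.995, 0.103], [-1.0, 0.009, 0.0], [-0.001, -0.103, -0.995]] 50.85630729246015 -0.04968501637106502
[-5.27132860e-04  9.76139076e-01  2.17145617e-01 -8.43774866e-05] 0.1
```

View pics/top0.png

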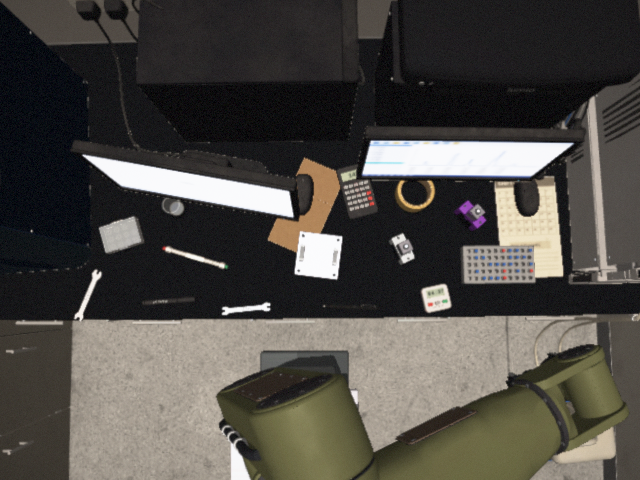

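View pics/scene0.png

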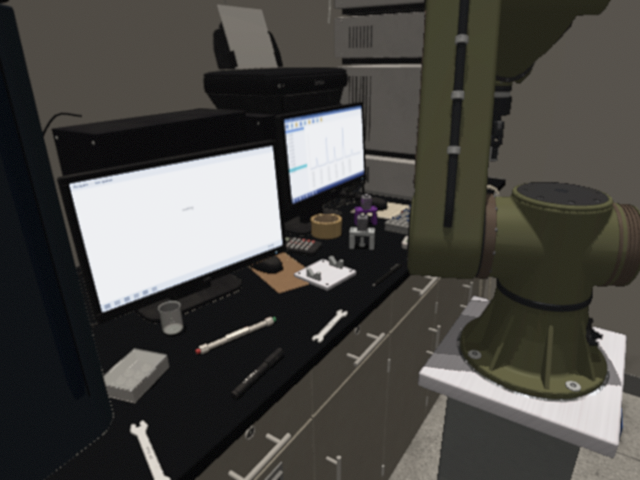

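Top view: the only column-like item is at (163,248)–(228,267); the black pen (168,301) and dark stick (350,306) are not steel tubes. Gauge candidates are the grey one (402,248) and the purple look-alike (472,213), so I choose the grey. The fixture is at (318,256). Next, one close crop.

```bash
python3 - <<'E'
from h import *
c=load('top'); im=c['image']
def crop(x,y,w,h,s): return cv2.resize(im[y:y+h,x:x+w],None,fx=s,fy=s,interpolation=cv2.INTER_CUBIC)
a=crop(155,235,80,40,5)   # 400x200
b=crop(288,226,60,60,6)   # 360x360
g=crop(380,226,50,50,7)   # 350
M=np.zeros((570,740,3),np.uint8); M[:200,:400]=a; M[205:565,:360]=b; M[205:555,370:720]=g
cv2.imwrite('pics/crop1.png',M)
D=c['depth']
ys,xs=np.mgrid[0:480:1,0:640:1]
P=atdepth(c,np.c_[xs.ravel(),ys.ravel()]).reshape(480,640,3)
np.save('P.npy',P)
for n,uv in dict(col=(195,257),g=(402,245),fx=(318,256),mon1=(295,213),mon1l=(80,148),mon1m=(180,187),mon2=(365,178),beak=(172,206),mouse=(305,190),tape=(415,195),calc=(358,195),arm=(300,400)).items(): print(n,P[uv[1],uv[0]].round(0))
for z in range(0,1): print(atz(c,[(163,248),(228,267)],6.5).round(1))
# tall stuff: nearest x for z>30 by y band
ok=(D>0)&(P[...,2]>30)&(P[...,0]>250)&(ys<315)
for y0 in range(-400,500,50):
    m=ok&(P[...,1]>=y0)&(P[...,1]<y0+50)
    if m.any():
        i=np.argsort(P[...,0][m])[5]; print(y0,P[m][i].round(0), P[m][:,2].max().round())
E
```

```text
col [ 375.  -68. 1287.]
g [ 504. -264.   92.]
fx [487. -64.   9.]
mon1 [574. -12. 151.]
mon1l [677. 403. 332.]
mon1m [630. 243. 183.]
mon2 [ 659. -176.  128.]
beak [622. 315.   1.]
mouse [652. -32.  37.]
tape [ 645. -317.   -3.]
calc [ 641. -167.   21.]
arm [260. -43. 688.]
[[511.5 333.8   6.5]
 [461.3 165.9   6.5]]
-400 [ 634. -353.   48.] 477.0
-350 [ 599. -315.   31.] 478.0
-300 [ 467. -275.   52.] 477.0
-250 [ 519. -249.   51.] 476.0
-200 [ 658. -200.  122.] 371.0
-150 [ 470. -101.   33.] 380.0
-100 [785. -83. 371.] 379.0
-50 [481. -19.  30.] 379.0
0 [571.   9.  67.] 380.0
50 [581.  51.  86.] 380.0
100 [591. 113.  74.] 381.0
150 [600. 159.  78.] 380.0
200 [610. 210.  70.] 405.0
250 [597. 294.  36.] 407.0
300 [596. 301.  54.] 349.0
350 [638. 351.  74.] 337.0
400 [522. 416.  31.] 336.0
450 [520. 454.  31.] 217.0
```

View pics/crop1.png

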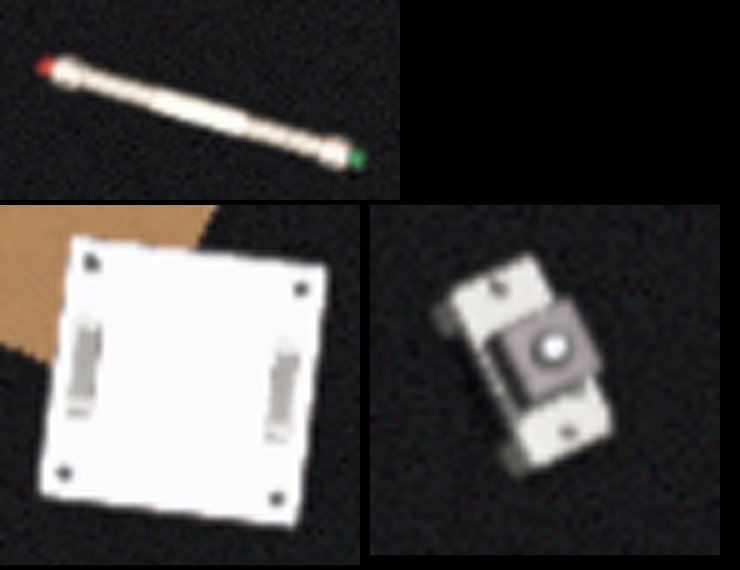

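Column with red and green plugs, the fixture with its two rests, and the grey gauge with its beam all show clearly. The choices are confirmed.

```bash
cat >> h.py <<'E'
def ang(v): return np.arctan2(v[1],v[0])
def pick(bot,p,yaw):
    best=None
    for k in(-1,0,1):
        o=down(yaw+k*np.pi); q=bot.ik(p,o)
        if q is not None and (best is None or abs(q[5])<best[0]): best=(abs(q[5]),o,q)
    return best[1]
E
python3 - <<'E'
from h import *
import json
c=load('top')
def px(pts,x0,y0,s,ox,oy): p=np.array(pts,float)-[ox,oy]; return (p+.5)/s-.5+[x0,y0]
a=atz(c,px([(38,67),(365,160)],155,235,5,0,0),6.5)
F=atz(c,px([(73,238),(327,267),(298,525),(38,494)],288,226,6,0,205),10)
r=atz(c,px([(85,370),(283,393)],288,226,6,0,205),26)
g=atz(c,px([(500,335),(568,300),(602,365),(537,402)],380,226,7,370,205),92)
b=atz(c,px([(498,288),(570,432)],380,226,7,370,205),52)
fy=(F[0]-F[1]+F[3]-F[2])
print('col',a.mean(0),np.linalg.norm(a[1]-a[0]),ang(a[0]-a[1]))
print('fix',F.mean(0),[np.linalg.norm(F[i]-F[i-1]).round(1) for i in range(4)],ang(fy),ang(F[0]-F[3]+F[1]-F[2])+np.pi/2)
print('rests',r,r.mean(0),ang(r[0]-r[1]))
print('grip',g.mean(0),[np.linalg.norm(g[i]-g[i-1]).round(1) for i in range(4)],'beam',b.mean(0),ang(b[0]-b[1]), ang(g[0]-g[3]+g[1]-g[2]))
json.dump(dict(col=a.mean(0).tolist(),cy=ang(a[0]-a[1]),fix=F.mean(0).tolist(),fy=ang(fy),grip=g.mean(0).tolist(),gx=ang(b[0]-b[1])),open('m.json','w'))
E
```

```text
col [486.90447182 251.38475899   6.5       ] 175.97120358019052 1.287505471870663
fix [489.98603916 -64.18141957  10.        ] [np.float64(109.9), np.float64(108.7), np.float64(110.3), np.float64(110.4)] 1.44489585962141 1.4384774492051642
rests [[ 493.31435716  -22.86265484   26.        ]
 [ 482.89311994 -105.55806147   26.        ]] [488.10373855 -64.21035816  26.        ] 1.445437602394693
grip [ 500.93066919 -272.71971588   92.        ] [np.float64(26.0), np.float64(26.3), np.float64(25.0), np.float64(25.7)] beam [ 501.87750251 -273.19285415   52.        ] 0.4395744277874708 0.4692928953427276
```

```bash
python3 - <<'E'
from rig import bot
from h import *
import json
m=json.load(open('m.json')); x,y=m['col'][:2]; yaw=m['cy']-np.pi/2
def st(t): s=bot.read_state(); print(t,round(s['clock'],1),np.round(s['ee_pos'],1),np.round(s['ft_force'],1),round(s['grip_width'],1),round(s['grip_force'],1))
bot.move_gripper(50,60)
bot.move_to([390,-120,260],pick(bot,[390,-120,260],0)); st('a')
bot.move_to([410,180,240],pick(bot,[410,180,240],yaw)); st('b')
o=pick(bot,[x,y,100],yaw)
bot.move_to([x,y,100],o); st('c')
print(bot.servo_line([x,y,21.5],o,80,until_force=8)); st('d')
bot.move_gripper(0,60); st('e')
bot.servo_line([x,y,130],o,120); st('f')
for n in('scene',): c=cam(bot,n); cv2.imwrite('pics/lift.png',cv2.resize(c['image'][150:450,60:460],(800,600)))
E
```

```text
a 2.1 [ 390.  -120.6  260. ] [ 0.3  0.1 -0.4] 50.4 0.0
b 3.2 [410.4 179.2 240. ] [0.3 0.5 0.1] 50.2 0.0
c 4.0 [487.3 250.7 101. ] [-0.4  0.5  0.1] 50.2 0.0
False
d 5.1 [487.2 251.5  22. ] [ 0.   0.8 -0.3] 49.6 0.0
e 5.5 [487.1 251.5  21.9] [-1.6 -1.   5.6] 6.8 58.8
f 6.6 [486.5 251.2 129.2] [ 0.   0.2 -1.8] 6.3 58.6
```

View pics/lift.png

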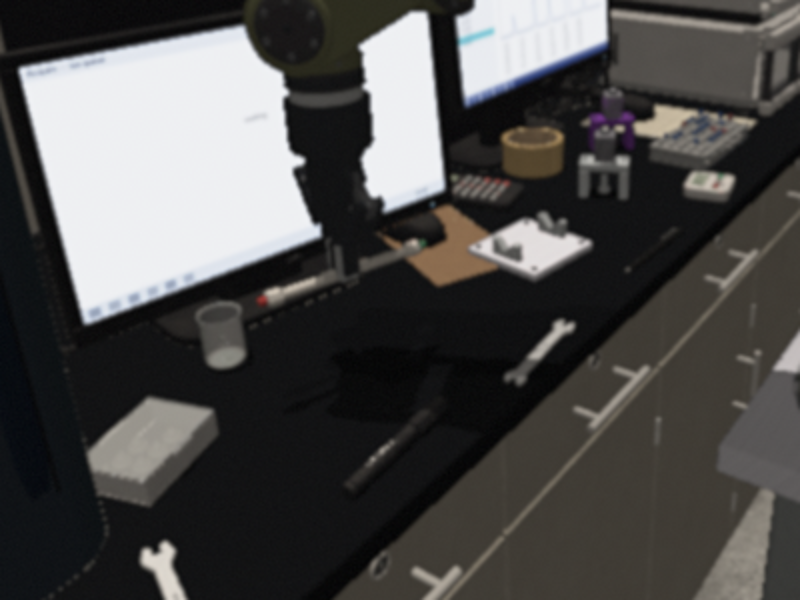

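The column is held at its middle, with the red end at (265,300) and the green end at (425,243) in the crop. The grip width is small, so I'll measure its height and pitch with the top camera over the fixture.

```bash
python3 - <<'E'
from rig import bot
from h import *
import json
m=json.load(open('m.json')); yaw=m['fy']-np.pi/2
x,y=489,-64.2
def st(t): s=bot.read_state(); print(t,round(s['clock'],1),np.round(s['ee_pos'],1),np.round(s['ft_force'],1),round(s['grip_width'],1))
o=bot.read_state()['tool_rot']
bot.servo_line([430,200,150],None,150)
bot.move_to([430,0,150],pick(bot,[430,0,150],yaw)); st('a')
o=pick(bot,[x,y,100],yaw); bot.move_to([x,y,100],o); bot.dwell(.3); st('b')
c=cam(bot,'top'); s=cam(bot,'scene')
# column ends in scene: project expected positions
for n,c in(('scene',s),('top',c)):
    d=np.array([np.cos(m['fy']),np.sin(m['fy']),0])
    T=np.array([x,y,84.])
    for k in(-86,0,86):
        p=rot(c['attitude']).T@(T+k*d-np.array(c['eye'])); q=p[:2]/p[2]; q=q*(1+c['k1']*q@q); print(n,k,(K(c)@[*q,1])[:2].round(1))
A=cv2.resize(s['image'][220:340,230:390],(640,480),interpolation=cv2.INTER_CUBIC)
cv2.imwrite('pics/over.png',A)
E
```

```text
a 8.1 [430.4   0.7 149.9] [-0.6  0.3 -0.8] 6.3
b 8.9 [489.1 -63.5 100.7] [-0.6 -0.2 -1.3] 6.3
scene -86 [346.8 234.3]
scene 0 [324.9 244.4]
scene 86 [300.5 255.8]
top -86 [353.8 256.6]
top 0 [318.1 252.5]
top 86 [282.5 248.3]
```

View pics/over.png

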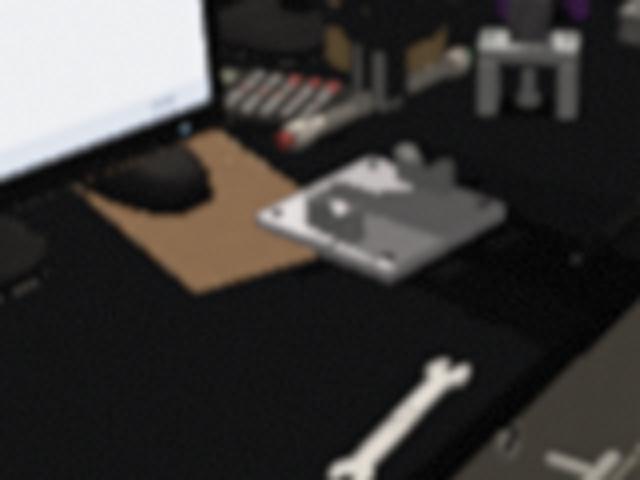

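Red end at (301,254.5) and green end at (348,233), both within about 1 px of the prediction. The column is level and centred, so I lower it.

```bash
python3 - <<'E'
from rig import bot
from h import *
def st(t): s=bot.read_state(); print(t,round(s['clock'],1),np.round(s['ee_pos'],1),np.round(s['ft_force'],1),round(s['grip_width'],1))
x,y=489,-64.2
bot.servo_line([x,y,50],None,100); st('a')
print(bot.servo_line([x,y,36],None,15,until_force=5)); st('b')
bot.move_gripper(30); st('c')
p=bot.read_state()['ee_pos']
bot.servo_line([x,y,130],None,120)
bot.move_to([430,-190,170],bot.read_state()['tool_rot']); st('d')
c=cam(bot,'top'); s=cam(bot,'scene')
A=cv2.resize(c['image'][226:286,278:358],(800,600),interpolation=cv2.INTER_CUBIC)
B=cv2.resize(s['image'][230:300,280:373],(400,300),interpolation=cv2.INTER_CUBIC)
A[300:,400:]=B; A[:300,:]=cv2.resize(c['image'][226:286,268:428],(800,300)); A[300:,:400]=0
cv2.imwrite('pics/laid.png',A)
E
```

```text
a 9.7 [489.2 -64.3  50.4] [-0.1  0.4 -1.8] 6.4
True
b 10.3 [489.4 -64.3  40.1] [ 3.1 -0.   1.2] 6.2
c 10.7 [488.6 -64.1  39.7] [ 0.3  0.3 -0.3] 29.8
d 12.2 [ 429.8 -190.   169.5] [ 0.7 -0.2 -0.6] 30.0
```

View pics/laid.png

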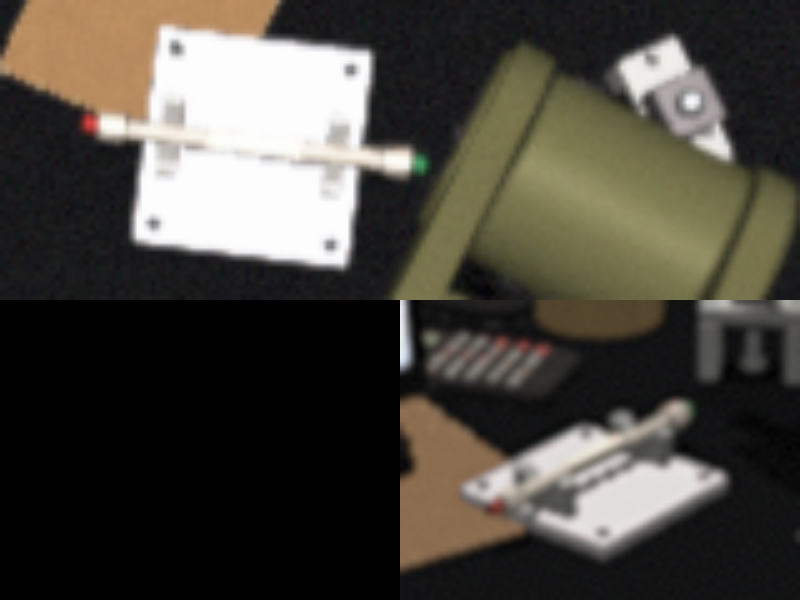

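The tube lies in both Vs with its fittings outside: red end at (90,123), green at (420,163) in the upper crop. Now the gauge.

```bash
python3 - <<'E'
from rig import bot
from h import *
import json
m=json.load(open('m.json')); gx=.455; yaw=m['fy']-np.pi/2
def st(t): s=bot.read_state(); print(t,round(s['clock'],1),np.round(s['ee_pos'],1),np.round(s['ft_force'],1),round(s['grip_width'],1),round(s['grip_force'],1))
x,y=501.4,-273
bot.move_gripper(65,60)
o=pick(bot,[x,y,150],gx); bot.move_to([x,y,150],o); st('a')
print(bot.servo_line([x,y,77],o,70,until_force=6)); st('b')
bot.move_gripper(0,60); st('c')
bot.servo_line([x,y,185],o,100); st('d')
X,Y=489,-64.2
bot.move_to([440,-170,185],pick(bot,[440,-170,185],yaw))
o=pick(bot,[X,Y,185],yaw); bot.move_to([X,Y,185],o); bot.servo_line([X,Y,140],o,80); bot.dwell(.3); st('e')
c=cam(bot,'top'); s=cam(bot,'scene')
cv2.imwrite('pics/g1.png',cv2.resize(s['image'][190:310,250:410],(800,600),interpolation=cv2.INTER_CUBIC))
E
```

```text
a 13.4 [ 501.  -272.6  149.8] [-0.6  0.6  0.5] 64.7 0.0
False
b 14.6 [ 501.6 -273.1   77.5] [-0.1  0.2  0.5] 65.0 0.0
c 15.0 [ 501.5 -273.1   77.3] [-1.9 -0.6  4. ] 27.3 59.0
d 16.3 [ 501.2 -272.8  184.2] [ 0.4 -0.3 -4. ] 27.4 59.1
e 18.5 [489.1 -64.2 140.3] [-0.4 -0.7 -4.2] 27.6 59.1
```

View pics/g1.png

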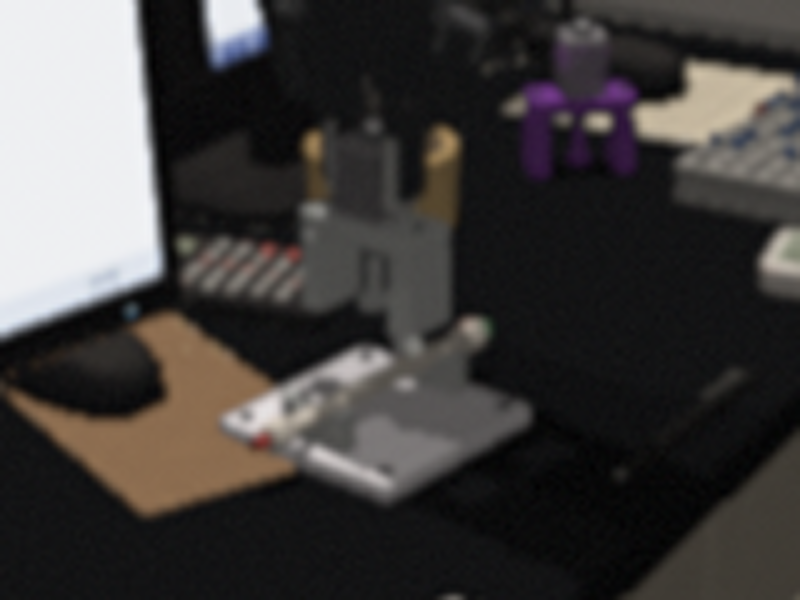

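The gauge hangs upright, with its legs either side of the tube (legs at about (325,300) and (420,335), tube at (400,365)). I lower it gently.

```bash
python3 - <<'E'
from rig import bot
from h import *
def st(t): s=bot.read_state(); print(t,round(s['clock'],1),np.round(s['ee_pos'],1),np.round(s['ft_force'],1),round(s['grip_width'],1))
X,Y=489,-64.2
bot.servo_line([X,Y,106],None,40); bot.dwell(.2); st('a')
print(bot.servo_line([X,Y,84],None,12,until_force=4)); st('b')
bot.dwell(.2); st('b2')
bot.move_gripper(60); bot.dwell(.2); st('c')
bot.servo_line([X,Y,200],None,60)
bot.move_to([400,-220,260],bot.read_state()['tool_rot']); bot.dwell(.5); st('d')
c=cam(bot,'top'); s=cam(bot,'scene')
A=np.hstack([cv2.resize(s['image'][220:300,280:360],(400,400),interpolation=cv2.INTER_CUBIC),cv2.resize(c['image'][216:296,278:358],(400,400),interpolation=cv2.INTER_CUBIC)])
cv2.imwrite('pics/fin.png',A)
E
```

```text
a 19.8 [489.1 -64.2 106.2] [ 0.7 -1.  -4.9] 27.0
True
b 21.2 [489.  -64.2  87.4] [-1.8  0.4  5.3] 26.8
b2 21.4 [489.  -64.2  87.3] [-1.6  0.2  6. ] 27.5
c 22.0 [488.4 -64.1  86.5] [1.3 0.4 0.3] 59.8
d 25.4 [ 400.1 -219.8  259.9] [-0.6  0.3  0. ] 60.0
```

View pics/fin.png

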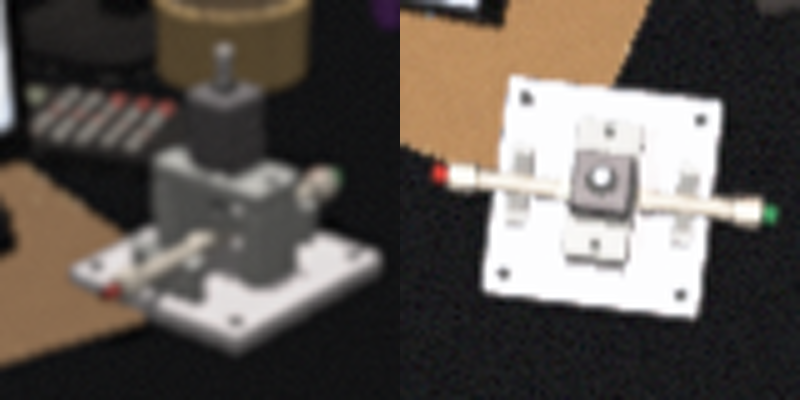

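The gauge stands at (605,190) astride the tube, between the rests. Its pin is risen at (225,55), the legs are on the plate, and the column is still in both Vs.

```bash
python3 -c "
from rig import bot
print(bot.finish_job())"
```

```text
the job is handed in; nothing more can be done
None
```

The job is handed in at about 25 s on the robot's clock: the column lies in both Vs with its fittings outside, and the gauge stands upright astride the tube with its pin raised. The reading itself was not checked; the other items were never touched.

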